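# Set the hot plate's bell timer to 40 minutes

### The job

The pot is on the hot plate and wants 40 minutes: set the plate's bell timer the proper way, by turning its dial clockwise past the red 60 mark so that the bell spring is fully wound, and then turning it back to 40 and letting go. Leave the heat knob, the pot and everything else on the board as it is.

Things in the scene. Friction and masses are not known exactly. Their poses are not given: they have to be found in the camera images.
- dial_center (a point): Centre (on the axis, half-way up) of the black fluted timer dial, a cylinder 60 mm across and 28 mm high, its foot 4 mm and its top 32 mm above the panel face (this point: 18 mm). The frame is the panel's and does not turn with the dial: z straight out along the dial's axis, tilted 20 degrees from vertical towards the robot; x up the slope (12 o'clock); y to the left, facing the panel.
- hotplate: Steel electric hot plate on the board, 294 mm deep, 290 wide, 80 high at the deck, fixed; origin under its centre, front (sloped panel with timer dial and heat knob) to -x. The dial's axis meets the panel face at x -104, y 90, z 63 mm. The panel is clear round the dial: 50 mm up and down the slope, 160 mm to the right; to the left it ends at 55 mm. Turned up to 17 degrees either way.
- timer (a joint): Dial angle, rad, 0 on the 0 mark, growing clockwise facing the panel; 4.5 degrees (0.0785 rad) a minute. 40 minutes = 3.142, the red 60 mark = 4.712, firm stop just past it at 64 minutes = 5.027. Starts with 5 to 28 minutes left. Takes about 0.12 N m to turn either way and stays where left (it does not run down meanwhile). Fingers may slip on it.
- mark_40 (a point): Outer end of the long black 40 mark on the panel, 45 degrees right of 12 o'clock, 45 mm from the dial's axis. Marks every 5 minutes, no figures: 0 lies 135 degrees left of 12 o'clock, 30 at 12 o'clock, 60 (red) 135 degrees right; 0, 20, 40, 60 are longer. The dial shows its setting by a white line from its centre over the rim.
- heat_pointer (a point): outer end of the white pointer on top of the small black heat knob (40 mm in diameter, 21 mm high), on the same panel, 180 mm to the right of the timer dial; the knob turns easily if brushed and must stay as it is
- pot_center (a point): Centre, 50 mm above its base, of the terracotta-coloured lidded ceramic pot, 164 mm across and 144 mm high with the lid's knob; loose on the iron plate (top 92 mm above the board) behind the panel, 140 to 160 mm farther back than the dial and about 90 mm to its right
- tiffin_center (a point): centre, 90 mm above its base, of the loose stainless tiffin carrier: three stacked round tins 124 mm in diameter (140 mm over the clips), 224 mm high with its carrying handle
- jar_center (a point): centre of the loose clear plastic jar with a red lid, 100 mm in diameter, 140 mm high
- tin_center (a point): centre of the loose round steel masala tin, 97 mm in diameter, 88 mm high
- tumbler_center (a point): centre of the loose open steel tumbler, 72 mm in diameter, 100 mm high
- trivet_center (a point): centre of the loose mustard yellow silicone trivet, a disc 170 mm in diameter and 9 mm thick
- ladle_center (a point): middle of the loose steel ladle lying on the board, 240 mm long, 38 mm high; x along it towards the bowl

How it is judged:
By the outcome, as a careful person would: the job done as asked, in the order asked, and still so for the second after the job is handed in, with the robot touching nothing.
It also fails if it takes over 64 s, if anything falls off the work surface, if the arm or the gripper's body presses on something with over 40 N, if the wrist force passes 120 N, or if a joint passes its speed limit or range.

### The arm

A 6-joint arm with a two-finger parallel gripper is mounted at the origin on the work surface. World frame = base frame: x ahead of the robot, y to its left, z up, the work surface at z = 0. Lengths are in m, angles in rad, forces in N, time in s.
With the tool pointing down it reaches from about 0.275 to 0.725 m from the base axis. Payload 15.9 kg.
Tool frame: the origin (TCP) lies at the very end of the fingers, on their centre line; the grasp point (between the pads) lies 19 mm behind it; z points along the fingers, y is the line along which they close (so a half turn about z gives the same grasp; the last joint's range is limited). The gripper opens to 85 mm and grips with 20 to 120 N. Pads are 22 mm wide; open, the fingers measure 114 mm over their backs; the gripper's body (76 mm by 85 mm) begins 54 mm behind the grasp point. The pads swing forward as they close: fully open they stand 13 mm farther back than shut.
Start: joints at [1.127, 0.213, -0.034, 1.323, 0, 1.571], TCP at [0.215, 0.452, 0.231] pointing down, gripper open.
Joint ranges: [-2.98, 2.98], [-0.74, 1.72], [-1.14, 1.35], [-2.1, 2.04], [-1.57, 1.44], [-3.14, 3.14]. Speed limits (rad/s): [1.89, 1.89, 2.39, 2.57, 3.14, 3.14].

### API

Orientations are given as a unit quaternion [w, x, y, z].
In Python, from rig import r gives the robot as it stands. The module is installed in compiled form; this text tells all that it offers.
- The arm moves only by the tool apply_moves, never from a script. Its argument "series" is a list of rows, each a list of 4 numbers: the shift along the tool's x, y, z each as a share of 0.75 m, from -1 to 1, then the turn about the tool's z as a share of 45 degrees, from -1 to 1. In form: [[dx, dy, dz, twist], ...]. A call has 1 to 10 rows; each row shifts and turns the commanded pose from where the row before left it, along the tool's axes as they then stand; what a row does not reach is not made up. A row lasts 1/12 s, in which the tool goes at most 41.7 mm and 7.16 degrees, less where a joint would pass 70% of its speed; a pose out of reach is approached as far as the arm can. A call with a number of a shift or a turn outside -1 to 1 is refused whole. A call with a gripper value outside its range is refused whole. "claw" is the finger opening in mm, from 0 to 85.4, set as the call begins (left out, the last holds). The fingers move at their own pace and stop on an object; the grip force is fixed at half the most. Time passes only in rows, so rows that do not move let the fingers close. It gives the time, the measured TCP pose, the force, the opening and the grip force at its end, in the units of the state.
- r.state(): the state, without advancing time (a new reading comes with each control period).
- r.snapshot(name): name is "scene" or "top"; returns the picture (420x560x3 uint8, red, green, blue); there is no depth.
- r.camera_model(name): a dict with "fx", "fy", "cx", "cy" (pixels), "xyz" and "attitude" of the camera in the world. Camera axes: x right, y up, looking along -z (the intrinsics and any distortion apply to the point x, -y, -z); pixel columns grow to the right and rows downward; lengths in m; the calibration is good to about 2 mm. A picture is of the moment at which its call begins. camera_model takes no time and is no camera call.
- r.hand_in(): hands the job in; it is judged then, once.
The state is a dict: "time_s": time; "joint_pos": joint angles; "dq": joint speeds; "effort": joint torques, N m; "eef_pos": TCP position; "tool_rot": TCP orientation; "force": force on the tool from outside, world axes, zero at the start; "wrist_torque": the same for the moment, N m; "width": finger opening in m; "finger_force": force on a finger pad.
Only numpy, scipy, OpenCV 4.12 (cv2) and the standard library are available. Lean on these libraries where they do the work, as an engineer would, in place of code of your own. Each camera call takes 0.05 s, during which the arm holds its last target. There are 200 camera calls.

## Working session

There is one attempt and no reset: what is moved stays moved. The work goes in short steps, Python scripts to look and compute and a tool call to move; the robot and the scene stay as the last step left them, time stands still between calls to the robot, and variables do not carry over. Pictures are saved under pics/ and viewed, at most 10 in all, crops included, and the job is handed in when it is done.

Besides the shell and the picture viewer there is one more tool, called after ">>>" by a JSON object that holds its "name" and its "arguments", one argument or row to a line. apply_moves: Moves the arm, as the interface text tells. Shift numbers are shares of 0.75 m and turn numbers shares of 45 degrees, none past 1 either way. Its arguments: {"type":"object","properties":{"series":{"type":"array"},"claw":{"type":"number"}},"required":["series"]}

```bash
mkdir -p pics; python3 - <<'E'
from rig import r
import cv2
for n in("scene","top"):
    im=r.snapshot(n); cv2.imwrite(f"pics/{n}0.png",im[:,:,::-1]); print(n,r.camera_model(n))
print(r.state())
E
```

```text
scene {'fx': 412.91784094353346, 'fy': 412.91784094353346, 'cx': 281.8982167446829, 'cy': 211.7222834489378, 'xyz': array([0.97723021, 0.56840796, 1.06318331]), 'attitude': array([0.26050767, 0.08210153, 0.31809586, 0.90786019])}
top {'fx': 542.4093341684609, 'fy': 542.4093341684609, 'cx': 284.10851779907847, 'cy': 208.690597154473, 'xyz': array([ 0.41154288, -0.06293863,  1.57573217]), 'attitude': array([-0.70325275, -0.04392544,  0.04597364,  0.70809078])}
{'time_s': 0.1, 'joint_pos': array([ 1.12698902e+00,  2.13297152e-01, -3.49629163e-02,  1.32351248e+00,
       -4.40694851e-05,  1.57080688e+00]), 'dq': array([-0.00124668, -0.00170633,  0.00070676,  0.00246541,  0.00133748,
        0.00055432]), 'effort': array([ 1.30950888e-03, -6.87244606e+01,  4.87808061e+01,  1.21310569e-02,
        1.31286657e-05, -2.24349026e-05]), 'eef_pos': array([0.21457445, 0.4512852 , 0.23088382]), 'tool_rot': array([-8.59294654e-05,  2.20092111e-01,  9.75478972e-01, -4.80990761e-04]), 'force': array([-0.66586716, -0.0029578 , -0.3083123 ]), 'wrist_torque': array([-0.02002878,  0.05751834, -0.0488754 ]), 'finger_force': 0.0, 'width': 0.08521705376567833}
```

View pics/scene0.png

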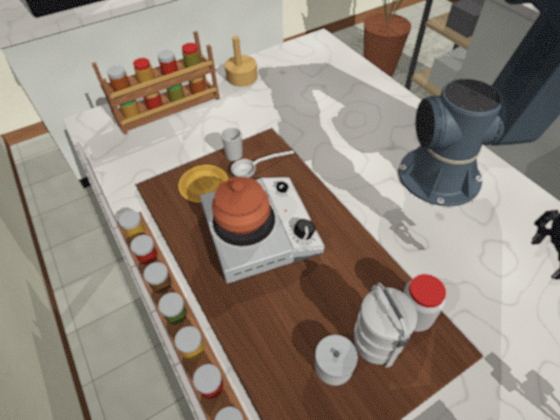

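View pics/top0.png

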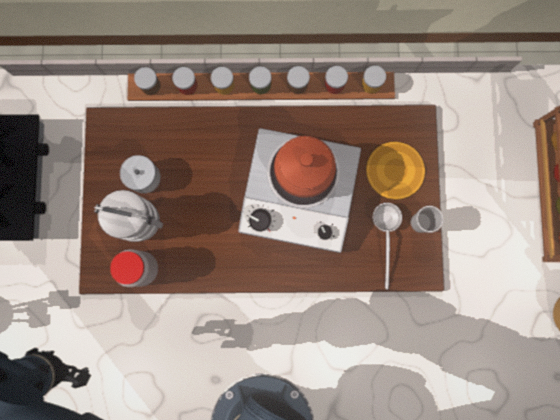

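The dial shows at about (260,220) in top and (303,230) in scene, and the heat knob at (325,232) in top. I'll measure the dial, yaw and setting from the enlarged region.

```bash
cat > h.py <<'E'
import numpy as np, cv2
from scipy.spatial.transform import Rotation as R
from rig import r
def Rm(q): return R.from_quat([q[1],q[2],q[3],q[0]]).as_matrix()
def ray(n,u,v):
    c=r.camera_model(n); d=Rm(c["attitude"])@np.array([(u-c["cx"])/c["fx"],-(v-c["cy"])/c["fy"],-1]); return c["xyz"],d
def onz(n,u,v,z):
    o,d=ray(n,u,v); return o+d*(z-o[2])/d[2]
def proj(n,p):
    c=r.camera_model(n); q=Rm(c["attitude"]).T@(np.asarray(p)-c["xyz"]); return np.array([c["cx"]-c["fx"]*q[0]/q[2], c["cy"]+c["fy"]*q[1]/q[2]])
def crop(im,u0,v0,w,h,k,name): cv2.imwrite(name,cv2.resize(im[v0:v0+h,u0:u0+w,::-1],None,fx=k,fy=k,interpolation=cv2.INTER_CUBIC))
E
python3 - <<'E'
from h import *
t=r.snapshot("top"); s=r.snapshot("scene")
g=cv2.cvtColor(t,cv2.COLOR_RGB2GRAY)
m=np.zeros_like(g); m[200:250,238:350]=(g[200:250,238:350]<60)
n,l,st,c=cv2.connectedComponentsWithStats(m)
for i in range(1,n):
    if st[i,4]>40: print(st[i],c[i],onz("top",*c[i],0.085))
a=cv2.resize(t[200:250,236:286,::-1],(400,400),interpolation=cv2.INTER_CUBIC)
b=cv2.resize(s[205:255,278:328,::-1],(400,400),interpolation=cv2.INTER_CUBIC)
cv2.imwrite("pics/c1.png",np.hstack([a,b]))
E
```

```text
[252 210  18  12  45] [262.08888889 212.82222222] [ 0.59109157 -0.0069115   0.085     ]
[319 226  12  13  72] [324.93055556 232.52777778] [ 0.53523451 -0.17996661  0.085     ]
```

View pics/c1.png

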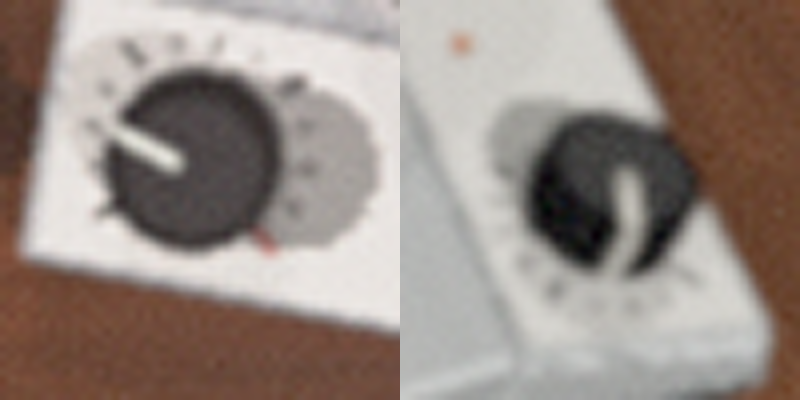

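The crops show the dial's white line starting at its centre, top (258.8,220.6) and scene (306.1,226.5). It points about 71° left of 12 o'clock, so roughly 14 min. Red 60 is at lower right.

```bash
python3 - <<'E'
from h import *
for n,u,v in(("top",258.75,220.6),("scene",306.1,226.5)): print(n,onz(n,u,v,.0931))
# yaw: panel front edge
a=onz("top",236+20/8,200+255/8,.05);b=onz("top",236+400/8,200+328/8,.05)
d=(a-b)[:2]; yaw=np.arctan2(-d[0],d[1]); print("yaw edge",np.degrees(yaw))
k=onz("top",324.9,232.0,.0815); t=onz("top",258.75,220.6,.0931)
d=(t-k)[:2];print("dist",np.linalg.norm(d),"yaw",np.degrees(np.arctan2(-d[0],d[1])))
def cen(yaw,t):
    ax=np.array([-np.cos(yaw)*np.sin(.349),-np.sin(yaw)*np.sin(.349),np.cos(.349)])
    return ax,t-.014*ax
ax,c=cen(yaw,t);print(ax,c)
tip=onz("top",236+114/8,200+126/8,.094)
xs=np.array([np.cos(yaw)*np.cos(.349),np.sin(yaw)*np.cos(.349),np.sin(.349)]);ys=np.array([-np.sin(yaw),np.cos(yaw),0])
o,dd=ray("top",236+114/8,200+126/8)
p=o+dd*((t-o)@ax)/(dd@ax)-t
an=np.degrees(np.arctan2(p@ys,p@xs));print("left of 12:",an,"min",(135-an)/4.5,np.linalg.norm(p))
s=r.state();M=Rm(s["tool_rot"]);print(M.round(3),s["eef_pos"])
E
```

```text
top [0.56865347 0.00199719 0.0931    ]
scene [ 0.55713479 -0.00874831  0.0931    ]
yaw edge -11.273267076833498
dist 0.18491001528787077 yaw -9.860682674322273
[-0.33536051  0.06684894  0.93971514] [0.57334852 0.00106131 0.07994399]
left of 12: 70.4881779667379 min 14.335960451836023 0.026859538276001953
[[-0.903  0.429 -0.   ]
 [ 0.429  0.903 -0.001]
 [ 0.    -0.001 -1.   ]] [0.2146043  0.45139184 0.23100992]
```

The two views disagree in a way that fits the board being raised by about 20 mm. I'll triangulate to check.

```bash
python3 - <<'E'
from h import *
def tri(a,b):
    o1,d1=ray("top",*a);o2,d2=ray("scene",*b)
    A=np.c_[d1,-d2];x=np.linalg.lstsq(A,o2-o1,rcond=None)[0]
    p,q=o1+d1*x[0],o2+d2*x[1];return (p+q)/2,np.linalg.norm(p-q)
print("dialtop",tri((258.75,220.6),(306.1,226.5)))
print("board corner",tri((80,293),(481,355)))
print("red lid",tri((128,268),(427,291)))
# front-left panel top corner in both crops
print("red mark",tri((236+265/8,200+238/8),(278+5,205+5)))
print("plate corner",tri((236+22/8,200+255/8),(278+365/8,205+330/8)))
E
```

```text
dialtop (array([0.56594745, 0.00177613, 0.11185113]), np.float64(0.001870560393316766))
board corner (array([0.37347442, 0.51434319, 0.01276097]), np.float64(2.882317895794694e-05))
red lid (array([0.44008369, 0.34277329, 0.14602525]), np.float64(0.001491881517146608))
red mark (array([ 0.56923402, -0.04785211,  0.13280724]), np.float64(0.07170810443113373))
plate corner (array([0.54058476, 0.05924683, 0.06275991]), np.float64(9.188990376452445e-05))
```

>>> {"name": "apply_moves", "arguments": {
  "series": [
    [-0.043, -0.021, 0, 0],
    [-0.043, -0.021, 0, 0],
    [-0.043, -0.021, 0, 0],
    [-0.043, -0.021, 0, 0],
    [-0.043, -0.021, 0, 0],
    [-0.043, -0.021, 0, 0],
    [-0.043, -0.021, 0, 0],
    [-0.043, -0.021, 0, 0]
  ],
  "claw": 85
}}

```text
time_s: 0.87
eef_pos: [0.3943, 0.2253, 0.2313]
tool_rot: [0.0, 0.22, 0.975, 0.0]
force: [0.9, -0.5, 0.1]
width: 0.0849
finger_force: 0.0
```

>>> {"name": "apply_moves", "arguments": {
  "series": [
    [-0.043, -0.021, 0, 0],
    [-0.043, -0.021, 0, 0],
    [-0.043, -0.021, 0, 0],
    [-0.043, -0.021, 0, 0],
    [-0.043, -0.021, 0, 0],
    [-0.043, -0.021, 0, 0],
    [-0.043, -0.021, 0, 0],
    [-0.043, -0.021, 0, 0]
  ]
}}

```text
time_s: 1.53
eef_pos: [0.5732, 0.0007, 0.2311]
tool_rot: [-0.0, 0.22, 0.975, -0.0]
force: [-0.0, 1.3, 1.3]
width: 0.085
finger_force: 0.0
```

>>> {"name": "apply_moves", "arguments": {
  "series": [
    [0, 0, 0, -0.15],
    [0, 0, 0, -0.15],
    [0, 0, 0, -0.15],
    [0, 0, 0, -0.15],
    [0, 0, 0, -0.15],
    [0, 0, 0, -0.15],
    [0, 0, 0, -0.15],
    [0, 0, 0, 0]
  ]
}}

```text
time_s: 2.2
eef_pos: [0.5724, 0.0024, 0.2311]
tool_rot: [-0.0, -0.192, 0.981, 0.0]
force: [-0.6, -0.0, -0.1]
width: 0.0851
finger_force: 0.0
```

```bash
cat >> h.py <<'E'
def info(T=(0.571,0.001,0.092),yaw=-11.3):
    s=r.state();M=Rm(s["tool_rot"]);d=M.T@(np.array(T)-s["eef_pos"])
    y=M[:,1]; th=np.degrees(np.arctan2(y[0],y[1]))+yaw
    if th>90: th-=180
    if th<-90: th+=180
    print("t",round(s["time_s"],2),"pos",s["eef_pos"].round(4),"theta",th.round(1),"shares",(d/.75).round(4),"mm",(d*1e3).round(1),"F",s["force"].round(1),"w",round(s["width"],4),"q",s["joint_pos"].round(2))
E
python3 - <<'E'
from h import *
info()
E
```

```text
t 2.2 pos [0.5724 0.0024 0.2311] theta -33.5 shares [ 0.0023 -0.001   0.1855] mm [  1.8  -0.8 139.1] F [-0.6 -0.  -0.1] w 0.0851 q [ 0.    0.37  0.17  1.38 -0.   -0.38]
```

>>> {"name": "apply_moves", "arguments": {
  "series": [
    [0.002, -0.001, 0.035, 0],
    [0, 0, 0.035, 0],
    [0, 0, 0.035, 0],
    [0, 0, 0.035, 0],
    [0, 0, 0.03, 0],
    [0, 0, 0, 0]
  ]
}}

```text
time_s: 2.7
eef_pos: [0.5688, 0.0012, 0.0996]
tool_rot: [-0.003, -0.187, 0.982, 0.001]
force: [-1.8, -0.5, -1.3]
width: 0.0846
finger_force: 0.0
```

```bash
python3 - <<'E'
from h import *
info()
t=r.snapshot("top"); s=r.snapshot("scene")
a=cv2.resize(t[190:260,226:296,::-1],(400,400),interpolation=cv2.INTER_CUBIC)
b=cv2.resize(s[185:265,258:338,::-1],(400,400),interpolation=cv2.INTER_CUBIC)
cv2.imwrite("pics/c2.png",np.hstack([a,b]))
E
```

```text
t 2.7 pos [0.5688 0.0012 0.0996] theta -32.9 shares [-0.0027 -0.0013  0.0101] mm [-2.1 -1.   7.6] F [-1.8 -0.5 -1.3] w 0.0846 q [ 0.    0.42 -0.09  1.07  0.   -0.37]
```

View pics/c2.png

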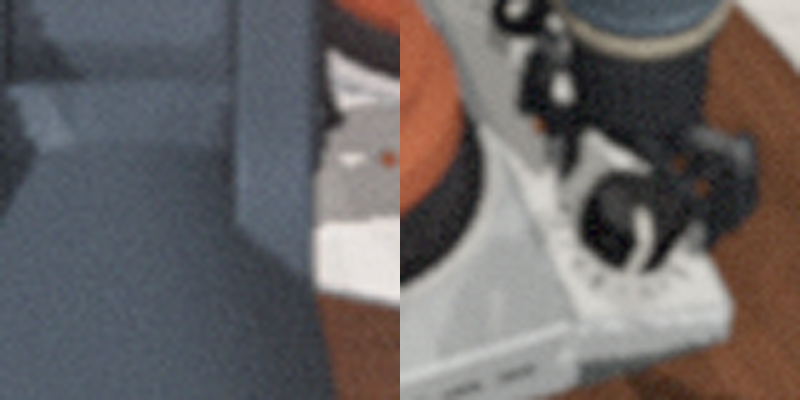

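The fingers straddle the dial in the scene view: dial at crop (635,220), fingers at about (570,170) and (710,220). Next I'll lower a little and close.

>>> {"name": "apply_moves", "arguments": {
  "series": [
    [0, 0, 0.008, 0],
    [0, 0, 0.003, 0],
    [0, 0, 0, 0]
  ]
}}

```text
time_s: 3.05
eef_pos: [0.5717, 0.0012, 0.096]
tool_rot: [0.0, -0.189, 0.982, -0.0]
force: [-0.0, 0.2, -0.3]
width: 0.0849
finger_force: 0.0
```

>>> {"name": "apply_moves", "arguments": {
  "series": [
    [0, 0, 0, 0],
    [0, 0, 0, 0],
    [0, 0, 0, 0],
    [0, 0, 0, 0],
    [0, 0, 0, 0],
    [0, 0, 0, 0]
  ],
  "claw": 50
}}

```text
time_s: 3.55
eef_pos: [0.5716, 0.0015, 0.0969]
tool_rot: [0.001, -0.189, 0.982, 0.0]
force: [-7.7, 2.5, 16.0]
width: 0.0589
finger_force: 60.1
```

```bash
python3 - <<'E'
from h import *
info()
E
```

```text
t 3.55 pos [0.5716 0.0015 0.0969] theta -33.1 shares [ 0.001  -0.0003  0.0066] mm [ 0.8 -0.2  4.9] F [-7.7  2.5 16. ] w 0.0589 q [ 0.    0.42 -0.1   1.05  0.   -0.38]
```

>>> {"name": "apply_moves", "arguments": {
  "series": [
    [0, 0, 0, 0.15],
    [0, 0, 0, 0.15],
    [0, 0, 0, 0.15],
    [0, 0, 0, 0.15],
    [0, 0, 0, 0.15],
    [0, 0, 0, 0.15],
    [0, 0, 0, 0.15],
    [0, 0, 0, 0.15],
    [0, 0, 0, 0.15],
    [0, 0, 0, 0.15]
  ]
}}

```text
time_s: 4.38
eef_pos: [0.5706, -0.0007, 0.0976]
tool_rot: [0.001, 0.391, 0.92, -0.001]
force: [-38.5, -15.6, 59.8]
width: 0.0578
finger_force: 94.0
```

```bash
python3 - <<'E'
from h import *
info()
s=r.snapshot("scene")
print(r.state()["wrist_torque"])
cv2.imwrite("pics/c3.png",cv2.resize(s[195:255,273:333,::-1],(420,420),interpolation=cv2.INTER_CUBIC))
E
```

```text
t 4.38 pos [ 0.5706 -0.0007  0.0976] theta 34.8 shares [0.0012 0.0019 0.0074] mm [0.9 1.5 5.5] F [-38.5 -15.6  59.8] w 0.0578 q [ 0.    0.41 -0.1   1.06 -0.    0.8 ]
[-1.91403851  4.59423182  0.51839708]
```

View pics/c3.png

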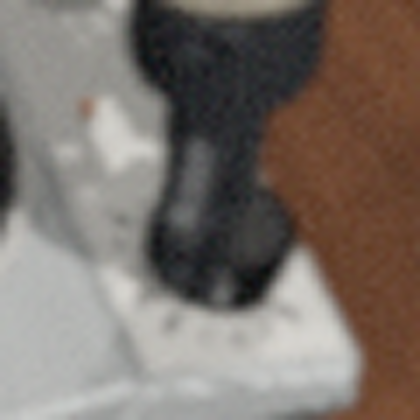

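>>> {"name": "apply_moves", "arguments": {
  "series": [
    [0, 0, 0, 0],
    [0, 0, 0, 0],
    [0, 0, 0, 0],
    [0, 0, -0.01, 0]
  ],
  "claw": 85
}}

```text
time_s: 4.77
eef_pos: [0.5708, 0.0013, 0.1022]
tool_rot: [-0.001, 0.388, 0.922, -0.0]
force: [-0.5, 0.7, -0.5]
width: 0.0851
finger_force: 0.0
```

>>> {"name": "apply_moves", "arguments": {
  "series": [
    [0, 0, -0.02, -0.15],
    [0, 0, -0.02, -0.15],
    [0, 0, -0.02, -0.15],
    [0, 0, 0, -0.15],
    [0, 0, 0, -0.15],
    [0, 0, 0, -0.15],
    [0, 0, 0, -0.15],
    [0, 0, 0, -0.15],
    [0, 0, 0, 0]
  ]
}}

```text
time_s: 5.52
eef_pos: [0.5716, 0.0013, 0.1485]
tool_rot: [0.0, -0.076, 0.997, 0.0]
force: [0.0, 0.5, -0.5]
width: 0.085
finger_force: 0.0
```

```bash
python3 - <<'E'
from h import *
info()
s=r.snapshot("scene")
cv2.imwrite("pics/c4.png",cv2.resize(s[195:255,273:333,::-1],(540,540),interpolation=cv2.INTER_CUBIC))
E
```

```text
t 5.52 pos [0.5716 0.0013 0.1485] theta -20.0 shares [ 0.0009 -0.0003  0.0754] mm [ 0.6 -0.2 56.5] F [ 0.   0.5 -0.5] w 0.085 q [ 0.    0.39 -0.01  1.18  0.   -0.15]
```

View pics/c4.png

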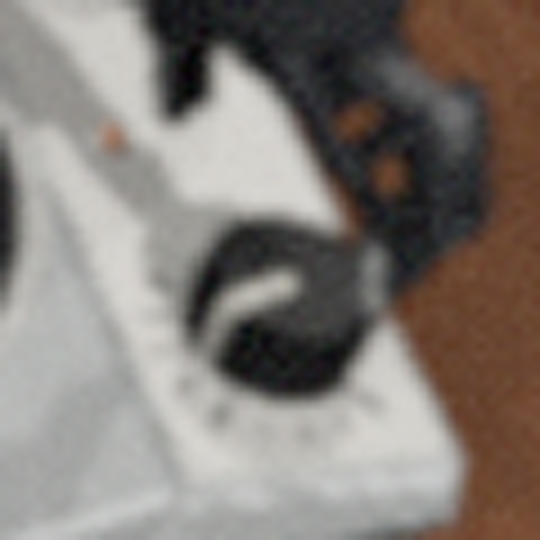

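The dial did turn: its line now runs from (306,226) to (297,229) in scene pixels, near 12 o'clock. I'll write a polar reader for the line.

```bash
cat >> h.py <<'E'
YAW=np.radians(-11.3);T20=np.radians(20)
AX=np.array([-np.cos(YAW)*np.sin(T20),-np.sin(YAW)*np.sin(T20),np.cos(T20)])
XS=np.array([np.cos(YAW)*np.cos(T20),np.sin(YAW)*np.cos(T20),np.sin(T20)]);YS=np.array([-np.sin(YAW),np.cos(YAW),0])
TOP=np.array([0.566,0.0018,0.1105])
def dial(n,im=None,c=TOP,lo=10,hi=25):
    """minutes read from the white line; polar sampling of the dial's top plane"""
    g=cv2.cvtColor(r.snapshot(n) if im is None else im,cv2.COLOR_RGB2GRAY).astype(np.float32)
    a=np.radians(np.arange(-180,180,1.)); rr=np.arange(lo,hi)/1e3   # a: clockwise from 12
    uv=np.array([[proj(n,c+q*(np.cos(t)*XS-np.sin(t)*YS)) for q in rr] for t in a]).astype(np.float32)
    m=cv2.remap(g,uv[...,0],uv[...,1],cv2.INTER_LINEAR).mean(1)
    k=m.argmax(); w=np.arange(k-12,k+13); ww=np.maximum(m[w%360]-np.median(m)-10,0)
    th=(ww*(w-180)).sum()/ww.sum(); print(n,"cw from 12:",round(th,1),"min",round((th+135)/4.5,2),"peak",m.max().round(),"med",np.median(m).round())
E
python3 - <<'E'
from h import *
dial("scene")
dial("scene",cv2.imread("pics/scene0.png")[:,:,::-1].copy());dial("top",cv2.imread("pics/top0.png")[:,:,::-1].copy())
E
```

```text
Traceback (most recent call last):
  File "h.py", line 26, in dial
    uv=np.array([[proj(n,c+q*(np.cos(t)*XS-np.sin(t)*YS)) for q in rr] for t in a]).astype(np.float32)
                  ~~~~^^^^^^^^^^^^^^^^^^^^^^^^^^^^^^^^^^^
  File "h.py", line 10, in proj
    c=r.camera_model(n); q=Rm(c["attitude"]).T@(np.asarray(p)-c["xyz"]); return np.array([c["cx"]-c["fx"]*q[0]/q[2], c["cy"]+c["fy"]*q[1]/q[2]])
ValueError: time passes only in moves, steps and waits
```

```bash
sed -i 's/^from rig import r$/from rig import r\nfrom functools import lru_cache\n@lru_cache\ndef cam(n): return r.camera_model(n)/; s/c=r.camera_model(n)/c=cam(n)/' h.py
python3 - <<'E'
from h import *
dial("scene")
dial("scene",cv2.imread("pics/scene0.png")[:,:,::-1].copy());dial("top",cv2.imread("pics/top0.png")[:,:,::-1].copy())
E
```

```text
scene cw from 12: -0.4 min 29.9 peak 172.0 med 63.0
scene cw from 12: -69.8 min 14.48 peak 178.0 med 64.0
top cw from 12: -68.2 min 14.85 peak 208.0 med 74.0
```

>>> {"name": "apply_moves", "arguments": {
  "series": [
    [0, 0, 0, -0.12],
    [0, 0, 0, -0.12],
    [0, 0, 0.02, -0.12],
    [0, 0, 0.02, 0],
    [0, 0, 0.017, 0],
    [0, 0, 0.006, 0],
    [0, 0, 0, 0]
  ]
}}

```text
time_s: 6.25
eef_pos: [0.5707, 0.0012, 0.0999]
tool_rot: [-0.001, -0.211, 0.977, 0.0]
force: [-0.1, -0.9, 0.4]
width: 0.0852
finger_force: 0.0
```

>>> {"name": "apply_moves", "arguments": {
  "series": [
    [0, 0, 0, 0],
    [0, 0, 0, 0],
    [0, 0, 0, 0],
    [0, 0, 0, 0],
    [0, 0, 0, 0]
  ],
  "claw": 50
}}

```text
time_s: 6.67
eef_pos: [0.5718, 0.002, 0.1027]
tool_rot: [0.001, -0.212, 0.977, 0.001]
force: [-6.9, 5.7, 16.0]
width: 0.0571
finger_force: 59.9
```

>>> {"name": "apply_moves", "arguments": {
  "series": [
    [0, 0, 0, 0.15],
    [0, 0, 0, 0.15],
    [0, 0, 0, 0.15],
    [0, 0, 0, 0.15],
    [0, 0, 0, 0.15],
    [0, 0, 0, 0.15]
  ]
}}

```text
time_s: 7.17
eef_pos: [0.5736, -0.0006, 0.1012]
tool_rot: [0.002, 0.143, 0.99, -0.001]
force: [17.5, -19.0, -21.6]
width: 0.0562
finger_force: 94.0
```

>>> {"name": "apply_moves", "arguments": {
  "series": [
    [0, 0, 0, 0.15],
    [0, 0, 0, 0.15],
    [0, 0, 0, 0.15],
    [0, 0, 0, 0.15],
    [0, 0, 0, 0.1],
    [0, 0, 0, 0]
  ]
}}

```text
time_s: 7.67
eef_pos: [0.5705, -0.0018, 0.1031]
tool_rot: [0.001, 0.406, 0.914, -0.003]
force: [-19.0, -21.4, 32.7]
width: 0.0563
finger_force: 70.0
```

>>> {"name": "apply_moves", "arguments": {
  "series": [
    [0, 0, 0, 0],
    [0, 0, 0, 0],
    [0, 0, 0, 0],
    [0, 0, -0.01, 0],
    [0, 0, -0.02, -0.15],
    [0, 0, -0.02, -0.15],
    [0, 0, -0.02, -0.15],
    [0, 0, 0, -0.15]
  ],
  "claw": 85
}}

```text
time_s: 8.33
eef_pos: [0.5729, 0.0014, 0.1569]
tool_rot: [0.002, 0.175, 0.985, 0.0]
force: [0.6, 0.2, 0.5]
width: 0.0847
finger_force: 0.0
```

>>> {"name": "apply_moves", "arguments": {
  "series": [
    [0, 0, 0, -0.15],
    [0, 0, 0, -0.15],
    [0, 0, 0, -0.15],
    [0, 0, 0, -0.15],
    [0, 0, 0, 0]
  ]
}}

```text
time_s: 8.75
eef_pos: [0.5716, 0.0014, 0.154]
tool_rot: [0.0, -0.06, 0.998, 0.0]
force: [0.4, -0.3, 0.0]
width: 0.0851
finger_force: 0.0
```

```bash
python3 - <<'E'
from h import *
info()
dial("scene")
E
```

```text
t 8.75 pos [0.5716 0.0014 0.154 ] theta -18.2 shares [ 0.0009 -0.0004  0.0826] mm [ 0.7 -0.3 62. ] F [ 0.4 -0.3  0. ] w 0.0851 q [ 0.    0.38  0.    1.19  0.   -0.12]
scene cw from 12: 58.1 min 42.92 peak 136.0 med 64.0
```

>>> {"name": "apply_moves", "arguments": {
  "series": [
    [0, 0, 0, -0.14],
    [0, 0, 0, -0.14],
    [0, 0, 0.02, -0.14],
    [0, 0, 0.025, 0],
    [0, 0, 0.02, 0],
    [0, 0, 0.01, 0],
    [0, 0, 0, 0]
  ]
}}

```text
time_s: 9.38
eef_pos: [0.5705, 0.0012, 0.0958]
tool_rot: [-0.001, -0.219, 0.976, 0.0]
force: [-1.4, -0.1, -0.5]
width: 0.0851
finger_force: 0.0
```

>>> {"name": "apply_moves", "arguments": {
  "series": [
    [0, 0, 0, 0],
    [0, 0, 0, 0],
    [0, 0, 0, 0],
    [0, 0, 0, 0],
    [0, 0, 0, 0]
  ],
  "claw": 50
}}

```text
time_s: 9.8
eef_pos: [0.5718, 0.0019, 0.0991]
tool_rot: [0.001, -0.22, 0.976, 0.001]
force: [-7.2, 5.6, 16.5]
width: 0.0581
finger_force: 59.8
```

>>> {"name": "apply_moves", "arguments": {
  "series": [
    [0, 0, 0, 0.15],
    [0, 0, 0, 0.15],
    [0, 0, 0, 0.15],
    [0, 0, 0, 0.15],
    [0, 0, 0, 0.15],
    [0, 0, 0, 0.15],
    [0, 0, 0, 0.15],
    [0, 0, 0, 0.15],
    [0, 0, 0, 0.15],
    [0, 0, 0, 0]
  ]
}}

```text
time_s: 10.63
eef_pos: [0.5712, -0.0011, 0.0992]
tool_rot: [0.001, 0.308, 0.951, -0.002]
force: [-15.0, -20.3, 23.0]
width: 0.0569
finger_force: 85.7
```

>>> {"name": "apply_moves", "arguments": {
  "series": [
    [0, 0, 0, 0],
    [0, 0, 0, 0],
    [0, 0, 0, 0],
    [0, 0, -0.01, 0],
    [0, 0, -0.02, -0.15],
    [0, 0, -0.02, -0.15],
    [0, 0, -0.02, -0.15],
    [0, 0, 0, -0.15],
    [0, 0, 0, -0.15],
    [0, 0, 0, 0]
  ],
  "claw": 85
}}

```text
time_s: 11.47
eef_pos: [0.5718, 0.0013, 0.1505]
tool_rot: [0.001, 0.011, 1.0, 0.0]
force: [0.1, 0.7, 0.0]
width: 0.0848
finger_force: 0.0
```

```bash
python3 - <<'E'
from h import *
info()
dial("scene")
E
```

```text
t 11.47 pos [0.5718 0.0013 0.1505] theta -10.1 shares [ 0.0011 -0.0005  0.0781] mm [ 0.8 -0.4 58.5] F [0.1 0.7 0. ] w 0.0848 q [ 0.    0.38 -0.    1.18  0.    0.02]
scene cw from 12: 96.9 min 51.54 peak 176.0 med 64.0
```

>>> {"name": "apply_moves", "arguments": {
  "series": [
    [0, 0, 0, -0.13],
    [0, 0, 0, -0.13],
    [0, 0, 0.02, -0.13],
    [0, 0, 0.025, 0],
    [0, 0, 0.02, 0],
    [0, 0, 0.008, 0],
    [0, 0, 0, 0]
  ]
}}

```text
time_s: 12.1
eef_pos: [0.5705, 0.0012, 0.0937]
tool_rot: [-0.001, -0.137, 0.991, 0.0]
force: [-0.8, 0.0, 0.3]
width: 0.0853
finger_force: 0.0
```

>>> {"name": "apply_moves", "arguments": {
  "series": [
    [0, 0, 0, 0],
    [0, 0, 0, 0],
    [0, 0, 0, 0],
    [0, 0, 0, 0],
    [0, 0, 0, 0]
  ],
  "claw": 50
}}

```text
time_s: 12.52
eef_pos: [0.572, 0.0013, 0.0967]
tool_rot: [0.001, -0.139, 0.99, -0.0]
force: [-6.4, 1.2, 13.8]
width: 0.0585
finger_force: 60.7
```

>>> {"name": "apply_moves", "arguments": {
  "series": [
    [0, 0, 0, 0.13],
    [0, 0, 0, 0.13],
    [0, 0, 0, 0.13],
    [0, 0, 0, 0.13],
    [0, 0, 0, 0.13],
    [0, 0, 0, 0.13],
    [0, 0, 0, 0.13],
    [0, 0, 0, 0.13],
    [0, 0, 0, 0.13],
    [0, 0, 0, 0]
  ]
}}

```text
time_s: 13.35
eef_pos: [0.5709, -0.001, 0.0974]
tool_rot: [0.001, 0.319, 0.948, -0.002]
force: [-19.9, -18.1, 30.5]
width: 0.0572
finger_force: 82.9
```

>>> {"name": "apply_moves", "arguments": {
  "series": [
    [0, 0, 0, 0],
    [0, 0, 0, 0],
    [0, 0, 0, 0],
    [0, 0, -0.01, 0],
    [0, 0, -0.02, -0.15],
    [0, 0, -0.02, -0.15],
    [0, 0, -0.02, -0.15],
    [0, 0, 0, -0.15],
    [0, 0, 0, -0.15],
    [0, 0, 0, 0]
  ],
  "claw": 85
}}

```text
time_s: 14.18
eef_pos: [0.5718, 0.0013, 0.1482]
tool_rot: [0.001, 0.022, 1.0, 0.0]
force: [0.0, -0.2, 0.9]
width: 0.0852
finger_force: 0.0
```

```bash
python3 - <<'E'
from h import *
info()
s=r.snapshot("scene");dial("scene",s)
cv2.imwrite("pics/c5.png",cv2.resize(s[195:255,273:333,::-1],(540,540),interpolation=cv2.INTER_CUBIC))
E
```

```text
t 14.18 pos [0.5718 0.0013 0.1482] theta -8.7 shares [ 0.0011 -0.0005  0.0749] mm [ 0.8 -0.4 56.2] F [ 0.  -0.2  0.9] w 0.0852 q [ 0.    0.39 -0.01  1.17  0.    0.05]
scene cw from 12: 127.0 min 58.23 peak 174.0 med 60.0
```

View pics/c5.png

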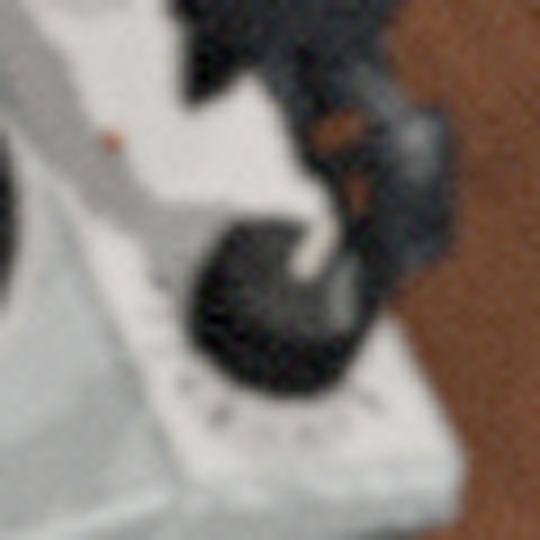

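The line is now about 127° right of 12 o'clock (58 min, line tip at crop (325,225)). One more small grasp is needed.

>>> {"name": "apply_moves", "arguments": {
  "series": [
    [0, 0, 0, -0.1],
    [0, 0, 0.02, -0.1],
    [0, 0, 0.025, 0],
    [0, 0, 0.02, 0],
    [0, 0, 0.006, 0],
    [0, 0, 0, 0]
  ]
}}

```text
time_s: 14.73
eef_pos: [0.5706, 0.0012, 0.0932]
tool_rot: [-0.001, -0.051, 0.999, 0.0]
force: [-0.4, 0.4, 1.3]
width: 0.0849
finger_force: 0.0
```

>>> {"name": "apply_moves", "arguments": {
  "series": [
    [0, 0, 0, 0],
    [0, 0, 0, 0],
    [0, 0, 0, 0],
    [0, 0, 0, 0],
    [0, 0, 0, 0]
  ],
  "claw": 50
}}

```text
time_s: 15.15
eef_pos: [0.5722, 0.0007, 0.096]
tool_rot: [0.001, -0.052, 0.999, -0.001]
force: [-5.0, -2.4, 14.2]
width: 0.0581
finger_force: 61.4
```

>>> {"name": "apply_moves", "arguments": {
  "series": [
    [0, 0, 0, 0.1],
    [0, 0, 0, 0.1],
    [0, 0, 0, 0.1],
    [0, 0, 0, 0.1],
    [0, 0, 0, 0.1],
    [0, 0, 0, 0.1],
    [0, 0, 0, 0]
  ]
}}

```text
time_s: 15.73
eef_pos: [0.5728, -0.0012, 0.0948]
tool_rot: [0.002, 0.185, 0.983, -0.002]
force: [9.1, -18.9, -9.9]
width: 0.058
finger_force: 80.7
```

>>> {"name": "apply_moves", "arguments": {
  "series": [
    [0, 0, 0, 0],
    [0, 0, 0, 0],
    [0, 0, 0, 0],
    [0, 0, -0.01, 0],
    [0, 0, -0.02, -0.15],
    [0, 0, -0.02, -0.15],
    [0, 0, -0.02, 0],
    [0, 0, 0, 0]
  ],
  "claw": 85
}}

```text
time_s: 16.4
eef_pos: [0.5729, 0.0013, 0.1502]
tool_rot: [0.002, 0.064, 0.998, 0.0]
force: [0.9, -0.1, 0.6]
width: 0.0848
finger_force: 0.0
```

```bash
python3 - <<'E'
from h import *
info()
s=r.snapshot("scene");dial("scene",s);dial("scene",s,lo=5,hi=16)
E
```

```text
t 16.4 pos [0.5729 0.0013 0.1502] theta -3.9 shares [ 0.0028 -0.0008  0.0776] mm [ 2.1 -0.6 58.2] F [ 0.9 -0.1  0.6] w 0.0848 q [ 0.    0.38 -0.01  1.18  0.    0.13]
scene cw from 12: 135.9 min 60.21 peak 101.0 med 60.0
scene cw from 12: 134.1 min 59.81 peak 118.0 med 77.0
```

>>> {"name": "apply_moves", "arguments": {
  "series": [
    [0, 0, 0, -0.15],
    [0, 0, 0.02, -0.15],
    [0, 0, 0.025, 0],
    [0, 0, 0.02, 0],
    [0, 0, 0.008, 0],
    [0, 0, 0, 0]
  ]
}}

```text
time_s: 16.95
eef_pos: [0.5702, 0.0012, 0.0902]
tool_rot: [-0.001, -0.053, 0.999, 0.0]
force: [-0.1, 0.2, 0.6]
width: 0.0851
finger_force: 0.0
```

>>> {"name": "apply_moves", "arguments": {
  "series": [
    [0, 0, 0, 0],
    [0, 0, 0, 0],
    [0, 0, 0, 0],
    [0, 0, 0, 0],
    [0, 0, 0, 0]
  ],
  "claw": 50
}}

```text
time_s: 17.37
eef_pos: [0.5721, 0.0006, 0.0936]
tool_rot: [0.001, -0.053, 0.999, -0.001]
force: [-6.1, -3.7, 12.9]
width: 0.0585
finger_force: 61.7
```

>>> {"name": "apply_moves", "arguments": {
  "series": [
    [0, 0, 0, 0.1],
    [0, 0, 0, 0.1],
    [0, 0, 0, 0.1],
    [0, 0, 0, 0.1],
    [0, 0, 0, 0.1],
    [0, 0, 0, 0.1],
    [0, 0, 0, 0]
  ]
}}

```text
time_s: 17.95
eef_pos: [0.5785, -0.0031, 0.0946]
tool_rot: [0.008, 0.185, 0.983, -0.003]
force: [39.8, -35.4, -16.4]
width: 0.0571
finger_force: 70.3
```

>>> {"name": "apply_moves", "arguments": {
  "series": [
    [0, 0, 0, 0],
    [0, 0, 0, 0],
    [0, 0, 0, 0],
    [0, 0, -0.03, 0],
    [0, 0, -0.05, 0],
    [0, 0, -0.05, 0],
    [0, 0, -0.05, 0],
    [0, 0, -0.05, 0],
    [0, 0, 0, 0]
  ],
  "claw": 85
}}

```text
time_s: 18.7
eef_pos: [0.5733, 0.0015, 0.2719]
tool_rot: [0.005, 0.181, 0.983, 0.001]
force: [1.3, -1.2, -0.6]
width: 0.0852
finger_force: 0.0
```

```bash
python3 - <<'E'
from h import *
info()
s=r.snapshot("scene");dial("scene",s);dial("scene",s,lo=5,hi=16)
cv2.imwrite("pics/c6.png",cv2.resize(s[195:255,273:333,::-1],(540,540),interpolation=cv2.INTER_CUBIC))
E
```

```text
t 18.7 pos [0.5733 0.0015 0.2719] theta 9.6 shares [ 0.0047 -0.0025  0.2399] mm [  3.5  -1.9 179.9] F [ 1.3 -1.2 -0.6] w 0.0852 q [0.   0.36 0.27 1.47 0.   0.37]
scene cw from 12: 141.9 min 61.53 peak 176.0 med 61.0
scene cw from 12: 137.1 min 60.46 peak 155.0 med 67.0
```

View pics/c6.png

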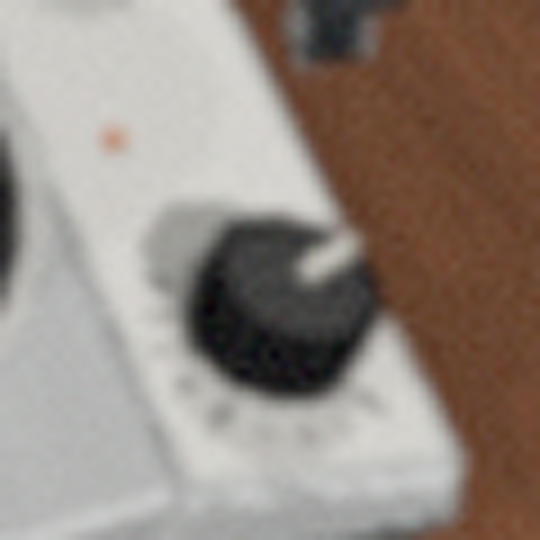

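The panel edge no longer hides the line. It runs from crop (305,270) to (355,242), past the red mark, and the last turn's side force suggests the stop was reached. I'll cross-check the angle with a line fit that doesn't depend on the centre.

```bash
cat >> h.py <<'E'
def linefit(n,im,c=TOP,k=130):
    """bright pixels of the line -> dial plane; direction by cv2.fitLine"""
    g=cv2.resize(cv2.cvtColor(im,cv2.COLOR_RGB2GRAY),None,fx=4,fy=4,interpolation=cv2.INTER_CUBIC)
    u0,v0=proj(n,c); P=[]
    for v,u in np.argwhere(g>k):
        U,V=(u+.5)/4-.5,(v+.5)/4-.5
        if abs(U-u0)>14 or abs(V-v0)>14: continue
        o,d=ray(n,U,V); p=o+d*((c-o)@AX)/(d@AX)-c
        if np.hypot(p@XS,p@YS)<.024: P.append((p@XS,-(p@YS)))
    P=np.array(P,np.float32); vx,vy,x0,y0=cv2.fitLine(P,cv2.DIST_HUBER,0,.01,.01).ravel()
    m=P.mean(0)
    if vx*m[0]+vy*m[1]<0: vx,vy=-vx,-vy
    th=np.degrees(np.arctan2(vy,vx)); print(n,"fit cw",round(th,1),"min",round((th+135)/4.5,2),round((th+495)/4.5,2),"offset mm",round(1e3*(x0*vy-y0*vx),1),"n",len(P),"mean mm",(m*1e3).round(1))
E
python3 - <<'E'
from h import *
s=r.snapshot("scene");linefit("scene",s);dial("scene",s)
for n in("scene","top"): linefit(n,cv2.imread(f"pics/{n}0.png")[:,:,::-1].copy())
print(proj("scene",TOP), [proj("scene",TOP+.0*XS-.03*AX+.045*(np.cos(a)*XS-np.sin(a)*YS)).round(1) for a in np.radians([-135,-45,45,135])])
E
```

```text
scene fit cw 153.0 min 64.01 144.01 offset mm 3.4 n 197 mean mm [-12.2  10. ]
scene cw from 12: 141.1 min 61.36 peak 176.0 med 62.0
scene fit cw -69.6 min 14.52 94.52 offset mm 0.9 n 319 mean mm [  3.  -10.7]
top fit cw -72.3 min 13.94 93.94 offset mm -1.1 n 357 mean mm [  4.9 -11.8]
[305.75063647 226.74792591] [array([315.8, 241. ]), array([296.7, 243. ]), array([288.7, 226. ]), array([307.4, 224.6])]
```

The line fit reads 64.0, so the dial is at the stop and past 60. Next I turn back by about 24 min (108°), and short of that first.

>>> {"name": "apply_moves", "arguments": {
  "series": [
    [0, 0, 0, 0.14],
    [0, 0, 0, 0.14],
    [0, 0, 0, 0.14],
    [0, 0, 0, 0]
  ]
}}

```text
time_s: 19.13
eef_pos: [0.5707, 0.0013, 0.2631]
tool_rot: [-0.001, 0.343, 0.939, -0.0]
force: [0.1, 0.4, -0.3]
width: 0.0851
finger_force: 0.0
```

```bash
cat >> h.py <<'E'
TOP=TOP-.003*YS-.0015*XS
E
python3 - <<'E'
from h import *
info((.571,-.001,.095))
s=r.snapshot("scene");dial("scene",s,c=TOP);linefit("scene",s,c=TOP)
E
```

```text
t 19.13 pos [0.5707 0.0013 0.2631] theta 28.8 shares [-0.0027 -0.0019  0.2241] mm [ -2.   -1.4 168.1] F [ 0.1  0.4 -0.3] w 0.0851 q [0.   0.37 0.25 1.46 0.   0.7 ]
scene cw from 12: 147.9 min 62.87 peak 181.0 med 63.0
scene fit cw 151.1 min 63.57 143.57 offset mm 0.9 n 226 mean mm [-12.1   7.7]
```

>>> {"name": "apply_moves", "arguments": {
  "series": [
    [-0.003, -0.002, 0.035, 0],
    [0, 0, 0.04, 0],
    [0, 0, 0.04, 0],
    [0, 0, 0.04, 0],
    [0, 0, 0.035, 0],
    [0, 0, 0.025, 0],
    [0, 0, 0.009, 0],
    [0, 0, 0, 0]
  ]
}}

```text
time_s: 19.85
eef_pos: [0.5707, -0.0014, 0.0945]
tool_rot: [-0.002, 0.339, 0.941, -0.001]
force: [0.3, 0.1, 0.8]
width: 0.085
finger_force: 0.0
```

>>> {"name": "apply_moves", "arguments": {
  "series": [
    [0, 0, 0, 0],
    [0, 0, 0, 0],
    [0, 0, 0, 0],
    [0, 0, 0, 0],
    [0, 0, 0, 0]
  ],
  "claw": 50
}}

```text
time_s: 20.27
eef_pos: [0.5719, -0.0028, 0.0986]
tool_rot: [0.001, 0.341, 0.94, -0.001]
force: [-13.5, -9.9, 21.8]
width: 0.0582
finger_force: 58.9
```

>>> {"name": "apply_moves", "arguments": {
  "series": [
    [0, 0, 0, -0.13],
    [0, 0, 0, -0.13],
    [0, 0, 0, -0.13],
    [0, 0, 0, -0.13],
    [0, 0, 0, -0.13],
    [0, 0, 0, -0.13],
    [0, 0, 0, -0.13],
    [0, 0, 0, -0.13],
    [0, 0, 0, -0.13],
    [0, 0, 0, 0]
  ]
}}

```text
time_s: 21.1
eef_pos: [0.5725, 0.0006, 0.0993]
tool_rot: [0.001, -0.116, 0.993, 0.002]
force: [-16.4, 19.3, 28.4]
width: 0.0572
finger_force: 82.6
```

>>> {"name": "apply_moves", "arguments": {
  "series": [
    [0, 0, 0, 0],
    [0, 0, 0, 0],
    [0, 0, 0, 0],
    [0, 0, -0.03, 0],
    [0, 0, -0.05, 0],
    [0, 0, -0.05, 0],
    [0, 0, -0.05, 0],
    [0, 0, 0, 0]
  ],
  "claw": 85
}}

```text
time_s: 21.77
eef_pos: [0.5747, -0.0017, 0.239]
tool_rot: [0.005, -0.112, 0.994, -0.001]
force: [1.4, -0.1, -0.1]
width: 0.0854
finger_force: 0.0
```

```bash
python3 - <<'E'
from h import *
info((.571,-.001,.095))
s=r.snapshot("scene");dial("scene",s,c=TOP);linefit("scene",s,c=TOP)
E
```

```text
t 21.77 pos [ 0.5747 -0.0017  0.239 ] theta -24.1 shares [0.0065 0.0025 0.1919] mm [  4.8   1.9 144. ] F [ 1.4 -0.1 -0.1] w 0.0854 q [-0.    0.36  0.18  1.38 -0.   -0.23]
scene cw from 12: 107.4 min 53.86 peak 180.0 med 62.0
scene fit cw 113.4 min 55.19 135.19 offset mm 1.3 n 223 mean mm [-4.6 13.8]
```

>>> {"name": "apply_moves", "arguments": {
  "series": [
    [0, 0, 0, 0.13],
    [0, 0, 0, 0.13],
    [0, 0, 0, 0.13],
    [0, 0, 0, 0.13],
    [0, 0, 0.02, 0.13],
    [0, 0, 0.04, 0.13],
    [0, 0, 0.04, 0.13],
    [0, 0, 0.04, 0.13],
    [0, 0, 0.035, 0.13],
    [0, 0, 0.01, 0]
  ]
}}

```text
time_s: 22.65
eef_pos: [0.5696, -0.0016, 0.0882]
tool_rot: [-0.003, 0.343, 0.939, -0.001]
force: [-1.5, 0.2, -0.8]
width: 0.0849
finger_force: 0.0
```

>>> {"name": "apply_moves", "arguments": {
  "series": [
    [0, 0, 0.004, 0],
    [0, 0, 0, 0]
  ]
}}

```text
time_s: 22.82
eef_pos: [0.5722, -0.0015, 0.0898]
tool_rot: [-0.0, 0.339, 0.941, -0.0]
force: [-0.1, 0.1, 0.8]
width: 0.085
finger_force: 0.0
```

>>> {"name": "apply_moves", "arguments": {
  "series": [
    [0, 0, 0, 0],
    [0, 0, 0, 0],
    [0, 0, 0, 0],
    [0, 0, 0, 0],
    [0, 0, 0, 0]
  ],
  "claw": 50
}}

```text
time_s: 23.23
eef_pos: [0.5727, -0.0025, 0.0916]
tool_rot: [0.001, 0.34, 0.94, -0.001]
force: [-7.7, -9.9, 14.0]
width: 0.0591
finger_force: 62.1
```

>>> {"name": "apply_moves", "arguments": {
  "series": [
    [0, 0, 0, -0.13],
    [0, 0, 0, -0.13],
    [0, 0, 0, -0.13],
    [0, 0, 0, -0.13],
    [0, 0, 0, -0.13],
    [0, 0, 0, -0.13],
    [0, 0, 0, -0.13],
    [0, 0, 0, -0.13],
    [0, 0, 0, -0.13],
    [0, 0, 0, 0]
  ]
}}

```text
time_s: 24.07
eef_pos: [0.5731, 0.0004, 0.0923]
tool_rot: [0.002, -0.116, 0.993, 0.001]
force: [-9.7, 18.6, 22.9]
width: 0.0582
finger_force: 94.8
```

>>> {"name": "apply_moves", "arguments": {
  "series": [
    [0, 0, 0, 0],
    [0, 0, 0, 0],
    [0, 0, 0, 0],
    [0, 0, -0.03, 0],
    [0, 0, -0.05, 0],
    [0, 0, -0.05, 0],
    [0, 0, -0.05, 0],
    [0, 0, 0, 0]
  ],
  "claw": 85
}}

```text
time_s: 24.73
eef_pos: [0.5747, -0.0017, 0.2322]
tool_rot: [0.005, -0.112, 0.994, -0.001]
force: [1.2, -0.0, 1.0]
width: 0.085
finger_force: 0.0
```

```bash
python3 - <<'E'
from h import *
info((.571,-.001,.095))
s=r.snapshot("scene");dial("scene",s,c=TOP);linefit("scene",s,c=TOP)
E
```

```text
t 24.73 pos [ 0.5747 -0.0017  0.2322] theta -24.1 shares [0.0064 0.0024 0.1829] mm [  4.8   1.8 137.2] F [ 1.2 -0.   1. ] w 0.085 q [-0.    0.36  0.17  1.37 -0.   -0.23]
scene cw from 12: 69.0 min 45.33 peak 167.0 med 63.0
scene fit cw 63.7 min 44.16 124.16 offset mm -1.5 n 261 mean mm [ 4.9 13.2]
```

>>> {"name": "apply_moves", "arguments": {
  "series": [
    [0, 0, 0, 0.13],
    [0, 0, 0.03, 0.13],
    [0, 0, 0.04, 0.13],
    [0, 0, 0.04, 0.13],
    [0, 0, 0.04, 0.13],
    [0, 0, 0.02, 0.13],
    [0, 0, 0.01, 0],
    [0, 0, 0, 0]
  ]
}}

```text
time_s: 25.45
eef_pos: [0.571, -0.0016, 0.0878]
tool_rot: [-0.001, 0.192, 0.981, -0.0]
force: [-0.3, 0.7, 0.6]
width: 0.0851
finger_force: 0.0
```

>>> {"name": "apply_moves", "arguments": {
  "series": [
    [0, 0, 0, 0],
    [0, 0, 0, 0],
    [0, 0, 0, 0],
    [0, 0, 0, 0],
    [0, 0, 0, 0]
  ],
  "claw": 50
}}

```text
time_s: 25.87
eef_pos: [0.573, -0.0016, 0.0916]
tool_rot: [0.001, 0.192, 0.981, 0.0]
force: [-4.9, -1.4, 11.0]
width: 0.0585
finger_force: 61.7
```

>>> {"name": "apply_moves", "arguments": {
  "series": [
    [0, 0, 0, -0.1],
    [0, 0, 0, -0.1],
    [0, 0, 0, -0.1],
    [0, 0, 0, -0.1],
    [0, 0, 0, -0.07],
    [0, 0, 0, 0],
    [0, 0, 0, 0]
  ]
}}

```text
time_s: 26.45
eef_pos: [0.5747, -0.0009, 0.0902]
tool_rot: [0.002, 0.009, 1.0, 0.0]
force: [18.4, 11.9, -21.7]
width: 0.0575
finger_force: 81.1
```

>>> {"name": "apply_moves", "arguments": {
  "series": [
    [0, 0, 0, 0],
    [0, 0, 0, 0],
    [0, 0, 0, 0],
    [0, 0, -0.03, 0],
    [0, 0, -0.05, 0],
    [0, 0, -0.05, 0],
    [0, 0, -0.05, 0],
    [0, 0, 0, 0],
    [0, 0, 0, 0]
  ],
  "claw": 85
}}

```text
time_s: 27.2
eef_pos: [0.5734, -0.0016, 0.2273]
tool_rot: [0.002, 0.01, 1.0, -0.0]
force: [-0.4, -0.0, -0.1]
width: 0.0851
finger_force: 0.0
```

```bash
python3 - <<'E'
from h import *
info((.571,-.001,.095))
s=r.snapshot("scene");dial("scene",s,c=TOP);linefit("scene",s,c=TOP)
E
```

```text
t 27.2 pos [ 0.5734 -0.0016  0.2273] theta -10.2 shares [0.0041 0.0008 0.1764] mm [  3.1   0.6 132.3] F [-0.4 -0.  -0.1] w 0.0851 q [-0.    0.36  0.16  1.36 -0.    0.02]
scene cw from 12: 53.0 min 41.77 peak 168.0 med 63.0
scene fit cw 45.6 min 40.14 120.14 offset mm -2.0 n 275 mean mm [ 8.6 11.6]
```

>>> {"name": "apply_moves", "arguments": {
  "series": [
    [0.04, 0, 0, 0],
    [0.05, 0, 0, 0],
    [0.05, 0, 0, 0],
    [0.05, 0, 0, 0],
    [0.05, 0, 0, 0],
    [0.03, 0, 0, 0],
    [0, 0, 0, 0]
  ]
}}

```text
time_s: 27.83
eef_pos: [0.3653, 0.0025, 0.2238]
tool_rot: [-0.001, 0.01, 1.0, -0.0]
force: [0.1, 0.9, 1.0]
width: 0.085
finger_force: 0.0
```

```bash
python3 - <<'E'
from h import *
info()
for n in("top","scene"):
    im=np.mean([r.snapshot(n).astype(float) for _ in range(6)],0).astype(np.uint8)
    cv2.imwrite(f"pics/avg_{n}.png",im[:,:,::-1])
    dial(n,im,c=TOP);linefit(n,im,c=TOP)
    globals()[n]=im
a=cv2.resize(top[200:250,236:286,::-1],(400,400),interpolation=cv2.INTER_CUBIC)
b=cv2.resize(scene[205:255,278:328,::-1],(400,400),interpolation=cv2.INTER_CUBIC)
cv2.imwrite("pics/c7.png",np.hstack([a,b]))
E
```

```text
t 27.83 pos [0.3653 0.0025 0.2238] theta -10.2 shares [-0.2746  0.0033  0.1752] mm [-205.9    2.5  131.4] F [0.1 0.9 1. ] w 0.085 q [ 0.01 -0.06 -0.35  1.28 -0.    0.03]
top cw from 12: 38.9 min 38.65 peak 205.0 med 71.0
top fit cw 48.1 min 40.7 120.7 offset mm 2.7 n 318 mean mm [11.2  8.5]
scene cw from 12: 52.9 min 41.76 peak 166.0 med 62.0
scene fit cw 44.9 min 39.98 119.98 offset mm -2.2 n 268 mean mm [ 8.7 11.7]
```

View pics/c7.png

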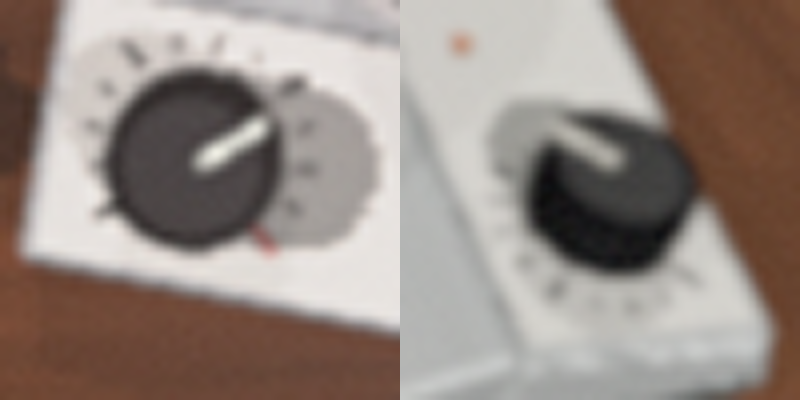

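The average views show the line aimed at the long 40 mark, top crop (270,120) toward (293,85). I'll do one check of its direction against the 0–40 mark pair in the same mapping.

```bash
python3 - <<'E'
from h import *
for n,off,pts in(("top",(236,200),((105,210),(293,86),(132,52),(263,239))),("scene",(278,205),((687,272),(545,290)))):
    im=cv2.imread(f"pics/avg_{n}.png"); g=im.min(2).astype(float); Q=[]
    for x,y in pts:
        if n=="scene": x-=400
        u,v=off[0]+x/8-.5,off[1]+y/8-.5; a,b=int(round(u)),int(round(v))
        w=np.maximum(np.median(g[b-3:b+4,a-3:a+4])-15-g[b-2:b+3,a-2:a+3],0); yy,xx=np.mgrid[b-2:b+3,a-2:a+3]
        u,v=(w*xx).sum()/w.sum(),(w*yy).sum()/w.sum()
        c=TOP-.032*AX;o,d=ray(n,u,v);p=o+d*((c-o)@AX)/(d@AX)-c;Q.append((p@XS*1e3,-p@YS*1e3))
    Q=np.array(Q);print(n,Q.round(1))
    if n=="top":
        d=Q[1]-Q[0];e=Q[3]-Q[2]; print("0->40 (45):",np.degrees(np.arctan2(d[1],d[0])),np.hypot(*d),"20->60 (135):",np.degrees(np.arctan2(e[1],e[0])),np.hypot(*e),"centre",Q.mean(0))
E
```

```text
top [[-23.2 -25.7]
 [ 28.8  26. ]
 [ 30.5 -29.1]
 [-21.8  21.4]]
0->40 (45): 44.870970875358296 73.34255389347909 20->60 (135): 135.97153870359915 72.74929463977661 centre [ 3.59635523 -1.83586674]
scene [[-23.8 -15.8]
 [ 26.8 -25.1]]
```

The marks map to 44.9° and 136.0°, so the mapping is sound and the dial stands at 40.0–40.6 min. I'll check that the rest is undisturbed, then hand in.

```bash
python3 - <<'E'
from h import *
a=cv2.imread("pics/top0.png").astype(int);b=cv2.imread("pics/avg_top.png").astype(int)
for nm,(u,v,w,h) in dict(heat=(314,220,24,24),pot=(265,130,80,75),board=(80,105,150,180),right=(365,135,80,150)).items():
    d=abs(a-b)[v:v+h,u:u+w].max(2); print(nm,d.mean().round(1),(d>50).sum())
print(r.hand_in())
E
```

```text
heat 3.1 0
pot 3.5 0
board 8.6 146
right 6.1 40
the job is handed in; nothing more can be done
None
```

I wound the timer clockwise past the red 60 mark to the stop at 64, turned it back to about 40 minutes (two views read 40.0 and 40.6), let go and handed the job in; the heat knob and pot show no change from the start, though I didn't look into the few changed pixels elsewhere on the board.

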